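Line up sample jars by height beside the ultrasonic bath

TASK

The sample jars go into the ultrasonic bath in order of size: line up the four white jars by height on the four round black pads, one to a pad, the shortest on the pad nearest the steel bath and the tallest on the pad farthest from it. Stand each jar upright in the middle of its pad and do not tip any over on the way. Leave the glass flask standing where it is.

Things in the scene. Friction and masses are not known exactly. Their poses are not given: they have to be found in the camera images.
- jar_a_center (a point): The shortest of four white plastic jars with a grey screw cap, 44 mm tall over all; straight round body 36 mm in diameter up to 30 mm, narrower cap above. The point is on its axis, half-way up (22 mm above its underside); z is its upright axis. It starts upright on the table (height 0).
- jar_b_center (a point): The second shortest of four white plastic jars with a grey screw cap, 56 mm tall over all; straight round body 41 mm in diameter up to 42 mm, narrower cap above. The point is on its axis, half-way up (28 mm above its underside); z is its upright axis. It starts upright on the table (height 0).
- jar_c_center (a point): The second tallest of four white plastic jars with a grey screw cap, 69 mm tall over all; straight round body 46 mm in diameter up to 55 mm, narrower cap above. The point is on its axis, half-way up (34.5 mm above its underside); z is its upright axis. It starts upright on the table (height 0).
- jar_d_center (a point): The tallest of four white plastic jars with a grey screw cap, 82 mm tall over all; straight round body 51 mm in diameter up to 68 mm, narrower cap above. The point is on its axis, half-way up (41 mm above its underside); z is its upright axis. It starts upright on the table (height 0).
- pad_1: One of four identical black round rubber pads, 62 mm in diameter and 2 mm thick, fixed in a straight row about 95 mm apart on a flat aluminium board 6 mm thick (100 by 420 mm); origin at the centre of its underside, so that its top lies 2 mm above the origin, 8 mm above the table. Its number says nothing of its place in the row.
- pad_2: One of four identical black round rubber pads, 62 mm in diameter and 2 mm thick, fixed in a straight row about 95 mm apart on a flat aluminium board 6 mm thick (100 by 420 mm); origin at the centre of its underside, so that its top lies 2 mm above the origin, 8 mm above the table. Its number says nothing of its place in the row.
- pad_3: One of four identical black round rubber pads, 62 mm in diameter and 2 mm thick, fixed in a straight row about 95 mm apart on a flat aluminium board 6 mm thick (100 by 420 mm); origin at the centre of its underside, so that its top lies 2 mm above the origin, 8 mm above the table. Its number says nothing of its place in the row.
- pad_4: One of four identical black round rubber pads, 62 mm in diameter and 2 mm thick, fixed in a straight row about 95 mm apart on a flat aluminium board 6 mm thick (100 by 420 mm); origin at the centre of its underside, so that its top lies 2 mm above the origin, 8 mm above the table. Its number says nothing of its place in the row.
- bath_panel (a point): Ultrasonic bath, fixed: upright box of bare steel, 160 mm deep, 175 mm wide and 170 mm tall, with a dark lid with a black knob (to 190 mm) and a black control panel on the side towards the robot; it stands off one end of the row of pads, either end (a white centrifuge, 190 by 180 mm and 140 mm tall, stands off the other). The point is the middle of the control panel, on the side towards the robot, 83 mm from the middle of the bath and 75 mm above the table.
- flask: Conical glass flask, a bystander, standing loose among the jars; base 68 mm in diameter, 110 mm tall, neck 26 mm in diameter. Origin at the centre of its underside.

How it is judged:
At the end, for the whole second after the job is handed in: Each jar stands upright (within 0.1 rad), at rest, on a pad of its own, its axis within 14 mm of the pad's centre; the heights grow pad by pad from the pad nearest the bath; the flask stands upright within 20 mm of where it started ((horizontal distance between jar_a_center and pad_1 below 0.014 m or horizontal distance between jar_a_center and pad_2 below 0.014 m or horizontal distance between jar_a_center and pad_3 below 0.014 m or horizontal distance between jar_a_center and pad_4 below 0.014 m) and horizontal distance between jar_a_center and bath_panel between 0.148 and 0.245 m and angle between each of jar_a_center, jar_b_center, jar_c_center, jar_d_center, flask's own z axis and vertical below 0.1 rad and height (world z) of jar_a_center between 0.026 and 0.034 m and linear speed of each of jar_a, jar_b, jar_c, jar_d below 0.02 m/s and (horizontal distance between jar_b_center and pad_1 below 0.014 m or horizontal distance between jar_b_center and pad_2 below 0.014 m or horizontal distance between jar_b_center and pad_3 below 0.014 m or horizontal distance between jar_b_center and pad_4 below 0.014 m) and horizontal distance between jar_b_center and bath_panel between 0.245 and 0.34 m and height (world z) of jar_b_center between 0.032 and 0.04 m and (horizontal distance between jar_c_center and pad_1 below 0.014 m or horizontal distance between jar_c_center and pad_2 below 0.014 m or horizontal distance between jar_c_center and pad_3 below 0.014 m or horizontal distance between jar_c_center and pad_4 below 0.014 m) and horizontal distance between jar_c_center and bath_panel between 0.34 and 0.435 m and height (world z) of jar_c_center between 0.0385 and 0.0465 m and (horizontal distance between jar_d_center and pad_1 below 0.014 m or horizontal distance between jar_d_center and pad_2 below 0.014 m or horizontal distance between jar_d_center and pad_3 below 0.014 m or horizontal distance between jar_d_center and pad_4 below 0.014 m) and horizontal distance between jar_d_center and bath_panel between 0.435 and 0.533 m and height (world z) of jar_d_center between 0.045 and 0.053 m and distance of flask from where it was at the start of the episode below 0.02 m); the robot touches nothing.
It fails at once if the shortest jar is tipped (more than 0.6 rad) (angle between jar_a_center's own z axis and vertical above 0.6 rad).
It fails at once if the second shortest jar is tipped (more than 0.6 rad) (angle between jar_b_center's own z axis and vertical above 0.6 rad).
It fails at once if the second tallest jar is tipped (more than 0.6 rad) (angle between jar_c_center's own z axis and vertical above 0.6 rad).
It fails at once if the tallest jar is tipped (more than 0.6 rad) (angle between jar_d_center's own z axis and vertical above 0.6 rad).
It fails at once if the flask is knocked away (more than 30 mm) or tipped (distance of flask from where it was at the start of the episode above 0.03 m or angle between flask's own z axis and vertical above 0.4 rad).
It also fails if it takes over 109 s, if anything falls off the work surface, if the arm or the gripper's body presses on something with over 40 N, if the wrist force passes 120 N, or if a joint passes its speed limit or range.

ROBOT

A 7-joint arm with a two-finger parallel gripper is mounted at the origin on the work surface. World frame = base frame: x ahead of the robot, y to its left, z up, the work surface at z = 0. Lengths are in m, angles in rad, forces in N, time in s.
With the tool pointing down it reaches from about 0.4 to 0.875 m from the base axis. Payload 19.3 kg.
Tool frame: the origin (TCP) lies at the very end of the fingers, on their centre line; the grasp point (between the pads) lies 19 mm behind it; z points along the fingers, y is the direction in which the jaws open and shut (so a half turn about z gives the same grasp; the last joint's range is limited). The gripper opens to 85 mm and grips with 20 to 120 N. Pads are 22 mm wide; open, the fingers measure 114 mm over their backs; the gripper's body (76 mm by 85 mm) begins 54 mm behind the grasp point. The pads swing forward as they close: fully open they stand 13 mm farther back than shut.
Start: joints at [-1.368, 0.521, -0.036, 1.599, 0.021, 1.021, -0.113], TCP at [0.168, 0.602, 0.231] pointing down, gripper open.
Joint ranges: [-2.91, 2.91], [-0.3, 2.13], [-1.5, 1.42], [0.17, 2.43], [-1.26, 4.41], [0.16, 1.93], [-2.52, 2.52]. Speed limits (rad/s): [1.89, 1.89, 2.39, 2.39, 3.01, 3.01, 3.01].

INTERFACE

Orientations are given as [roll, pitch, yaw] about the fixed x, y, z axes, in that order (R = Rz(yaw) Ry(pitch) Rx(roll)).
In Python, from workcell import bot, vision, job_done gives the robot as it stands.
- The arm moves only by the tool arm_command, never from a script. Its arguments are lists of equal length, an entry for each row: "gripper": the finger opening in cm, from 0 to 8.54; "slide": the shift along the tool's x, y, z in cm, a list of three; "turn": the turn, a rotation vector about the tool's x, y, z in degrees, a list of three. A call has 1 to 5 rows; each row is the pose to reach, as a shift and turn from the pose commanded when the call began, along the tool's axes at that moment; what a row does not reach only later rows make up. A row lasts 1/8 s, in which the tool goes at most 62.5 mm and 10.7 degrees, less where a joint would pass 70% of its speed; a pose out of reach is approached as far as the arm can. A call with a gripper value outside its range is refused whole. The fingers move at their own pace and stop on an object; "force" is the grip in N (left out, the last holds). Time passes only in rows, so rows that repeat a pose let the fingers close. It gives the time, the measured TCP pose, the force and the opening at its end, in the units of the state.
- bot.observe(): the state, without advancing time (a new reading comes with each control period).
- vision.grab_frame(name): name is "scene" or "top"; returns the picture (480x640x3 uint8, blue, green, red); there is no depth.
- vision.camera_model(name): a dict with "mtx" (3x3 intrinsics, pixels), "T" (4x4, takes a point from camera to world coordinates). Camera axes: x right, y down, z forward; pixel columns grow to the right and rows downward; lengths in m; the calibration is good to about 2 mm. A picture is of the moment at which its call begins. camera_model takes no time and is no camera call.
- job_done(): hands the job in, once; it reports no verdict.
The state is a dict: "clock": time; "qpos": joint angles; "qd": joint speeds; "joint_efforts": joint torques, N m; "position": TCP position; "tool_rot": TCP orientation; "force": force on the tool from outside, world axes, zero at the start; "moment": the same for the moment, N m; "grip_width": finger opening in m.
Only numpy, scipy, OpenCV 4.12 (cv2) and the standard library are available. Lean on these libraries where they do the work, as an engineer would, in place of code of your own. Each camera call takes 0.05 s, during which the arm holds its last target. There are 200 camera calls.

## Working session

There is one attempt and no reset: what is moved stays moved. The work goes in short steps, Python scripts to look and compute and a tool call to move; the robot and the scene stay as the last step left them, time stands still between calls to the robot, and variables do not carry over. Pictures are saved under pics/ and viewed, about 12 in all and at most 16, crops included, and the job is handed in when it is done.

Besides the shell and the picture viewer there is one more tool, called as a command line: name --argument value ..., lists and objects as JSON in quotes. arm_command: Moves the arm, as the interface text tells. Its arguments: {"type":"object","properties":{"gripper":{"type":"array","items":{"type":"number"}},"slide":{"type":"array","items":{"type":"array","items":{"type":"number"}}},"turn":{"type":"array","items":{"type":"array","items":{"type":"number"}}},"force":{"type":"number"}},"required":["gripper","slide","turn"]}

```bash
mkdir -p pics
python3 - <<'E'
from workcell import bot, vision
import cv2,json
print(bot.observe())
for n in("scene","top"):
    im=vision.grab_frame(n); cv2.imwrite(f"pics/{n}0.png",im)
    m=vision.camera_model(n); print(n,m["mtx"],m["T"])
E
```

```text
{'clock': 0.0, 'qpos': array([-1.36822003,  0.52205075, -0.03632472,  1.60000741,  0.02120929,
        1.02111712, -0.1127906 ]), 'qd': array([ 6.83234623e-05,  2.39940376e-04,  5.52299527e-04,  7.97304743e-04,
       -2.23461429e-05,  9.00551759e-04, -1.21995693e-03]), 'joint_efforts': array([-4.81623774e-04, -9.27118349e+01,  1.97980531e+00, -3.69917929e+01,
        1.78772095e-02,  8.28602468e-03,  1.01988476e-05]), 'position': array([0.1683256 , 0.60154419, 0.23070309]), 'tool_rot': array([-3.14039915e+00,  9.56400188e-05,  2.86881837e+00]), 'force': array([0.04321178, 0.0213575 , 0.14488344]), 'moment': array([-0.06474948, -0.0472331 , -0.01159131]), 'grip_width': 0.08535812119533388}
scene [[436.02242224   0.         319.97930461]
 [  0.         436.02242224 240.04743095]
 [  0.           0.           1.        ]] [[-0.07119074  0.69439179 -0.71606698  1.11080444]
 [ 0.99741363  0.05668011 -0.04419756  0.03510934]
 [ 0.00989633 -0.71736142 -0.69663093  0.61854456]
 [ 0.          0.          0.          1.        ]]
top [[604.46395442   0.         309.35387454]
 [  0.         604.46395442 239.78986193]
 [  0.           0.           1.        ]] [[ 0.00800665 -0.9805291   0.19621054  0.30080826]
 [-0.99994873 -0.00663449  0.00764958 -0.01588767]
 [-0.00619888 -0.19626173 -0.98053195  1.28976649]
 [ 0.          0.          0.          1.        ]]
```

View pics/top0.png

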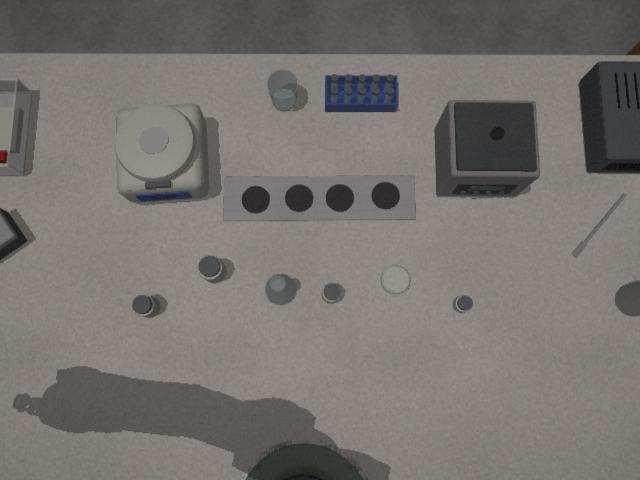

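View pics/scene0.png

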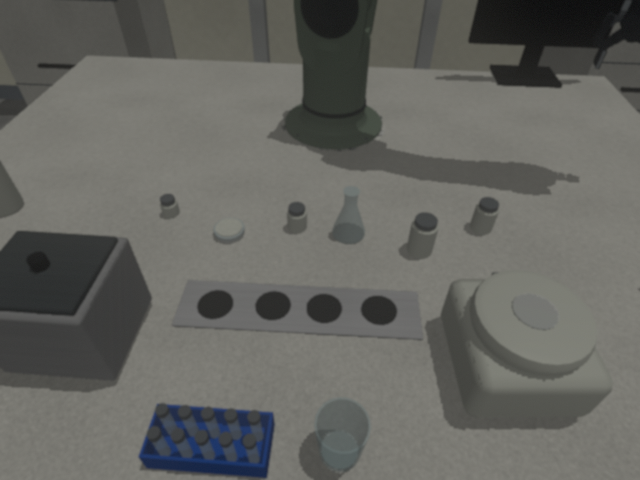

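```bash
cat > h.py <<'E'
import numpy as np, cv2
from scipy.spatial.transform import Rotation as R
from workcell import bot, vision
def plane(n,u,v,z):
    m=vision.camera_model(n); T=m["T"]; d=T[:3,:3]@np.linalg.solve(m["mtx"],[u,v,1.])
    return T[:3,3]+d*(z-T[2,3])/d[2]
def proj(n,p):
    m=vision.camera_model(n); T=m["T"]; q=m["mtx"]@(T[:3,:3].T@(np.asarray(p)-T[:3,3])); return q[:2]/q[2]
def blob(im,u,v,r=16,thr=None):
    # dark blob nearest (u,v), local Otsu
    g=cv2.cvtColor(im,cv2.COLOR_BGR2GRAY)[v-r:v+r+1,u-r:u+r+1]
    t,b=cv2.threshold(g,thr or 0,255,cv2.THRESH_BINARY_INV+(0 if thr else cv2.THRESH_OTSU))
    k,l,s,c=cv2.connectedComponentsWithStats(b); i=min(range(1,k),key=lambda i:np.hypot(*(c[i]-r))-.02*s[i,4])
    return c[i]+[u-r,v-r],s[i],t
def move(x,y,z,yaw):
    """slide cm / turn deg to reach tool-down pose"""
    s=bot.observe(); A=R.from_euler('xyz',s["tool_rot"]); B=R.from_euler('xyz',[np.pi,0,yaw])
    print("slide",np.round(A.inv().apply(np.array([x,y,z])-s["position"])*100,2),
      "turn",np.round((A.inv()*B).as_rotvec(degrees=True),1),"t",round(s["clock"],2))
E
python3 - <<'E'
from h import *
t=cv2.imread("pics/top0.png"); s=cv2.imread("pics/scene0.png")
for a,b in zip([(385,195),(340,197),(299,197),(256,199)],[(215,304),(273,305),(324,307),(379,310)]):
    ca,sa,_=blob(t,*a,20); cb,sb,_=blob(s,*b,24)
    print("pad",plane("top",*ca,.008)[:2].round(4),plane("scene",*cb,.008)[:2].round(4),sa[2:],sb[2:])
for n,h,a,b in [("a",.044,(463,302),(168,199)),("b",.056,(332,291),(297,208)),("c",.069,(144,304),(488,204)),("d",.082,(209,266),(426,220))]:
    ca,sa,ta=blob(t,*a,12); cb,sb,tb=blob(s,*b,14)
    print(n,ca.round(1),cb.round(1),sa[2:],sb[2:])
    for z in (h-.007,): print(plane("top",*ca,z).round(4),plane("scene",*cb,z).round(4))
c1=cv2.resize(t[180:330,120:480],None,fx=2.2,fy=2.2,interpolation=2)
c2=cv2.resize(s[170:270,150:510],None,fx=2.2,fy=2.2,interpolation=2)
cv2.imwrite("pics/c.png",np.vstack([c1,c2]))
E
```

```text
pad [ 0.6582 -0.1716] [ 0.6579 -0.1746] [ 28  27 611] [ 36  29 797]
pad [ 0.6522 -0.0711] [ 0.6524 -0.0743] [ 28  28 618] [ 36  29 799]
pad [0.651  0.0181] [0.6512 0.0149] [ 28  27 611] [ 35  29 811]
pad [0.6472 0.1131] [0.6479 0.1096] [ 28  27 609] [ 36  29 821]
a [464.6 302.7] [168.2 204.2] [ 16  16 186] [ 20  20 299]
[ 0.4211 -0.3282  0.037 ] [ 0.4319 -0.3241  0.037 ]
b [333.4 292.4] [296.  212.4] [ 23  21 341] [ 20  21 325]
[ 0.4391 -0.0565  0.049 ] [ 0.4499 -0.0547  0.049 ]
c [145.2 304.8] [485.9 208.1] [ 25  22 447] [ 25  22 414]
[0.4095 0.326  0.062 ] [0.4206 0.323  0.062 ]
d [210.4 266.4] [423.7 223.1] [ 24  23 424] [ 26  22 435]
[0.4873 0.1944 0.075 ] [0.491  0.1908 0.075 ]
```

View pics/c.png

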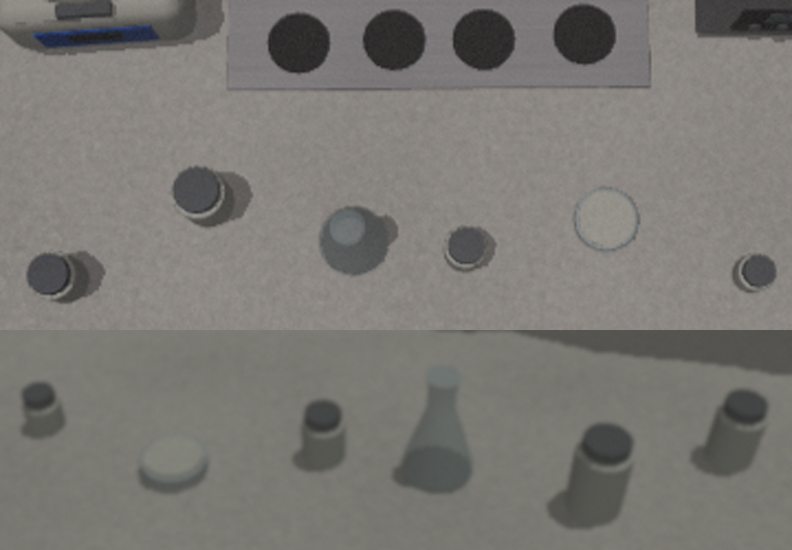

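Run:
```python
from h import *
t=cv2.imread("pics/top0.png"); s=cv2.imread("pics/scene0.png")
for n,h,a,b in [("a",.044,(464,303),(168,199)),("b",.056,(332,292),(297,208)),("c",.069,(143,304),(488,204)),("d",.082,(210,266),(426,220))]:
  for q in (62,68,75):
    ca,sa,_=blob(t,*a,14,q); cb,sb,_=blob(s,*b,16,q-12)
    print(n,q,ca.round(1),cb.round(1),sa[2:],sb[2:],plane("top",*ca,h-.003)[:2].round(4),plane("scene",*cb,h-.007)[:2].round(4))
move(.42,-.325,.15,np.pi); move(.42,-.325,.15,0)
```

```text
Traceback (most recent call last):
  File "h.py", line 13, in blob
    k,l,s,c=cv2.connectedComponentsWithStats(b); i=min(range(1,k),key=lambda i:np.hypot(*(c[i]-r))-.02*s[i,4])
                                                   ~~~^^^^^^^^^^^^^^^^^^^^^^^^^^^^^^^^^^^^^^^^^^^^^^^^^^^^^^^^
ValueError: min() iterable argument is empty
```

Run:
```python
from h import *
t=cv2.imread("pics/top0.png"); s=cv2.imread("pics/scene0.png")
for n,h,a,b in [("a",.044,(464,303),(168,199)),("b",.056,(332,292),(297,208)),("c",.069,(143,304),(488,204)),("d",.082,(210,266),(426,220))]:
  for q in (68,75,82):
   for nm,im,p,z in(("top",t,a,h-.003),("scene",s,b,h-.006)):
    try: c,st,_=blob(im,*p,14,q-(nm=="scene")*8); print(n,q,nm,c.round(1),st[2:],plane(nm,*c,z)[:2].round(4))
    except ValueError: print(n,q,nm,"none")
move(.42,-.325,.15,np.pi); move(.42,-.325,.15,0)
```

```text
a 68 top [459.3 304.8] [ 6 11 13] [ 0.4163 -0.316 ]
a 68 scene [167.7 202.9] [12  4 24] [ 0.429  -0.3259]
a 75 top [464. 302.] [1 1 1] [ 0.4221 -0.3259]
a 75 scene [167.6 202.3] [12  7 53] [ 0.4272 -0.3268]
a 82 top [464.3 302.9] [ 15  14 160] [ 0.4202 -0.3265]
a 82 scene [166.9 200.1] [ 13  11 119] [ 0.4203 -0.3305]
b 68 top [329. 299.] [1 1 1] [ 0.425  -0.0474]
b 68 scene [295.5 212.9] [13  5 30] [ 0.4528 -0.0553]
b 75 top [337. 289.] [1 1 1] [ 0.4457 -0.0638]
b 75 scene [295.8 212.4] [15  7 64] [ 0.451  -0.0548]
b 82 top [331.7 291.2] [ 16  16 184] [ 0.441  -0.0529]
b 82 scene [296.  209.3] [ 15  13 165] [ 0.4415 -0.0555]
c 68 top [148.2 305.9] [12 17 39] [0.4069 0.3186]
c 68 scene [486.2 208.4] [17  8 54] [0.4229 0.3229]
c 75 top [142.4 303.9] [ 19  18 191] [0.411  0.3308]
c 75 scene [486.6 207.7] [18 10 98] [0.4206 0.3241]
c 82 top [142.1 304.3] [ 20  18 288] [0.4101 0.3312]
c 82 scene [488.  205.1] [ 20  15 224] [0.412  0.3285]
d 68 top [215.7 271.1] [12 14 23] [0.4772 0.1827]
d 68 scene [422.8 226.7] [19  8 54] [0.5024 0.1878]
d 75 top [208. 268.] [1 1 1] [0.4834 0.1984]
d 75 scene [423.7 226.2] [ 20  11 111] [0.5008 0.1896]
d 82 top [209.2 266.2] [ 21  21 342] [0.4871 0.1961]
d 82 scene [425.1 222. ] [ 22  17 308] [0.4888 0.1933]
slide [-49.2  -82.45   8.16] turn [ -0.1  -0.  -15.6] t 0.1
slide [-49.2  -82.45   8.16] turn [-0.000e+00  1.000e-01  1.644e+02] t 0.1
```

Run:
```python
from h import *
move(.488,.195,.2,np.pi/2)
```

```text
slide [-41.74 -30.54   3.11] turn [-0.   0.  74.4] t 0.1
```

arm_command --gripper '[8.5,8.5,8.5,8.5,8.5]' --slide '[[-41.7,-30.5,3.1],[-41.7,-30.5,3.1],[-41.7,-30.5,3.1],[-41.7,-30.5,3.1],[-41.7,-30.5,3.1]]' --turn '[[0,0,74.4],[0,0,74.4],[0,0,74.4],[0,0,74.4],[0,0,74.4]]' --force 40

```text
clock: 0.72
position: [0.3622, 0.3549, 0.2125]
tool_rot: [3.142, -0.0, 1.925]
force: [1.3, 0.1, 0.2]
grip_width: 0.0851
```

Run:
```python
from h import *
move(.488,.195,.15,np.pi/2);print(bot.observe()["position"])
```

```text
slide [-19.37   6.25   6.25] turn [ 0.  -0.  20.3] t 0.72
[0.36216301 0.35492144 0.21251103]
```

arm_command --gripper '[8.5,8.5,8.5,8.5,8.5]' --slide '[[-19.4,6.25,6.2],[-19.4,6.25,6.2],[-19.4,6.25,6.2],[-19.4,6.25,6.2],[-19.4,6.25,6.2]]' --turn '[[0,0,20.3],[0,0,20.3],[0,0,20.3],[0,0,20.3],[0,0,20.3]]'

```text
clock: 1.35
position: [0.4887, 0.1952, 0.1499]
tool_rot: [-3.141, 0.001, 1.574]
force: [-1.1, 0.2, 0.5]
grip_width: 0.085
```

Run:
```python
from h import *
move(.488,.195,.031,np.pi/2);print(bot.observe()["position"])
```

```text
slide [-0.   -0.06 11.89] turn [-0.   0.1  0.2] t 1.35
[0.48874386 0.19515627 0.14985437]
```

arm_command --gripper '[8.5,8.5,8.5,8.5,8.5]' --slide '[[0,0,4],[0,0,8],[0,0,11],[0,0,11.9],[0,0,11.9]]' --turn '[[0,0,0],[0,0,0],[0,0,0],[0,0,0.2],[0,0,0.2]]'

```text
clock: 1.98
position: [0.488, 0.1976, 0.0319]
tool_rot: [-3.141, 0.0, 1.574]
force: [1.2, 0.4, 0.7]
grip_width: 0.085
```

Run:
```python
from h import *
t=vision.grab_frame("top");s=vision.grab_frame("scene")
cv2.imwrite("pics/d1.png",np.hstack([cv2.resize(t[200:330,130:290],(400,325)),cv2.resize(s[130:290,340:540],(400,325))]))
```

```text
(no output)
```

View pics/d1.png

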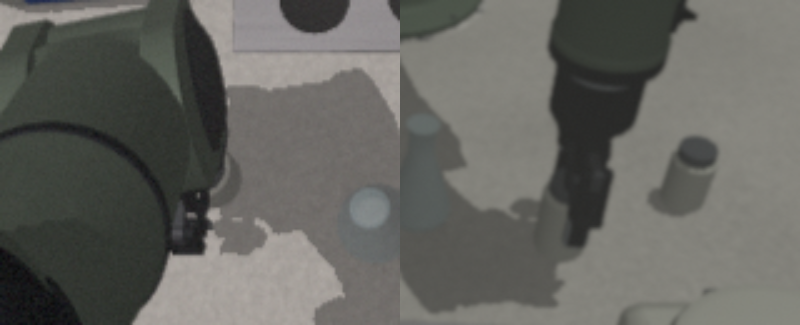

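Run:
```python
from h import *
f=lambda p:((proj("scene",p)-[340,130])*[2,325/160]).round()
for p in([.53,.1976,.032],[.545,.1976,.06],[.488,.1976,.032],[.488,.195,.075],[.488,.195,0]): print(p,f(p))
print(bot.observe()["position"])
```

```text
[0.53, 0.1976, 0.032] [171. 252.]
[0.545, 0.1976, 0.06] [178. 243.]
[0.488, 0.1976, 0.032] [166. 221.]
[0.488, 0.195, 0.075] [172. 187.]
[0.488, 0.195, 0] [158. 244.]
[0.48859418 0.19770024 0.0326895 ]
```

arm_command --gripper '[8.5,4.5,4.5,4.5,4.5]' --slide '[[-0.25,0,0],[-0.25,0,0],[-0.25,0,0],[-0.25,0,0],[-0.25,0,0]]' --turn '[[0,0,0],[0,0,0],[0,0,0],[0,0,0],[0,0,0]]'

```text
clock: 2.7
position: [0.4883, 0.1947, 0.032]
tool_rot: [3.141, -0.0, 1.573]
force: [-1.9, 0.4, 10.2]
grip_width: 0.0501
```

Run:
```python
from h import *
print(bot.observe())
```

```text
{'clock': 2.7, 'qpos': array([-0.6541953 ,  0.69227432,  0.22286334,  2.00313649, -0.31195287,
        0.47800901, -0.200118  ]), 'qd': array([ 0.00061725,  0.00030361, -0.00043343,  0.00044989, -0.00095966,
       -0.00151281, -0.00045493]), 'joint_efforts': array([-1.94977736e-02, -8.39768600e+01,  8.43527824e+00, -1.86891389e+01,
       -3.59256158e-02, -7.12593868e-01, -5.31528174e-03]), 'position': array([0.48830101, 0.19474736, 0.03200828]), 'tool_rot': array([ 3.14132546e+00, -2.63112312e-04,  1.57333142e+00]), 'force': array([-1.86508727,  0.35842709, 10.18080456]), 'moment': array([-0.12804642,  0.48175271, -0.0105972 ]), 'grip_width': 0.05005053423874372}
```

arm_command --gripper '[4.5,4.5,4.5,4.5,4.5]' --slide '[[0,0,-2],[0,0,-5],[-3,5,-5],[-6,10.5,-5],[-8.4,14.5,-5]]' --turn '[[0,0,0],[0,0,0],[0,0,0],[0,0,0],[0,0,0]]'

```text
clock: 3.32
position: [0.6353, 0.1095, 0.0817]
tool_rot: [3.141, 0.0, 1.573]
force: [-0.2, 1.1, -1.3]
grip_width: 0.0502
```

Run:
```python
from h import *
s=bot.observe();print(s["position"],s["grip_width"],s["force"])
move(.6475,.111,.05,np.pi/2);move(.6475,.111,.041,np.pi/2)
```

```text
[0.63528782 0.10954486 0.0817445 ] 0.05018382789891823 [-0.23349586  1.05819356 -1.29940321]
slide [0.14 1.22 3.18] turn [0.  0.  0.1] t 3.33
slide [0.14 1.22 4.08] turn [0.  0.  0.1] t 3.33
```

arm_command --gripper '[4.5,4.5,4.5,4.5,4.5]' --slide '[[0.15,1.2,0],[0.15,1.2,2],[0.15,1.2,3.2],[0.15,1.2,3.7],[0.15,1.2,3.7]]' --turn '[[0,0,0],[0,0,0],[0,0,0],[0,0,0],[0,0,0]]'

```text
clock: 3.95
position: [0.6449, 0.1129, 0.0442]
tool_rot: [-3.141, 0.0, 1.574]
force: [-0.8, -0.1, -1.1]
grip_width: 0.0501
```

Run:
```python
from h import *
s=bot.observe();print(s["position"],s["grip_width"],s["force"])
move(.6475,.111,.0405,np.pi/2)
t=vision.grab_frame("scene")
cv2.imwrite("pics/d2.png",cv2.resize(t[170:370,260:520],(780,600)))
```

```text
[0.64487131 0.11293449 0.04423958] 0.05011272466198451 [-0.77043923 -0.13186928 -1.11693427]
slide [-0.19  0.26  0.37] turn [-0.   0.   0.2] t 3.95
```

View pics/d2.png

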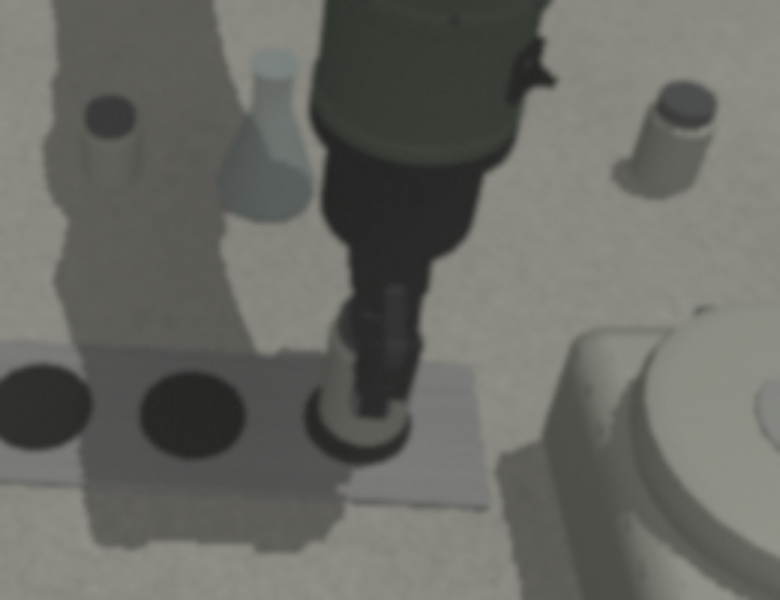

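arm_command --gripper '[4.5,4.5,4.5,8.0,8.0]' --slide '[[-0.3,0.25,0],[-0.3,0.25,0.35],[-0.3,0.25,0.4],[-0.3,0.25,0.4],[-0.3,0.25,0.4]]' --turn '[[0,0,0],[0,0,0],[0,0,0],[0,0,0],[0,0,0]]'

```text
clock: 4.62
position: [0.648, 0.1097, 0.0407]
tool_rot: [3.141, -0.0, 1.574]
force: [-0.2, 0.1, 0.3]
grip_width: 0.08
```

arm_command --gripper '[8.5,8.5,8.5,8.5,8.5]' --slide '[[0,0,0],[0,0,0],[0,0,-3],[0,0,-8],[0,0,-11]]' --turn '[[0,0,0],[0,0,0],[0,0,0],[0,0,0],[0,0,0]]'

```text
clock: 5.25
position: [0.6485, 0.1096, 0.1529]
tool_rot: [3.14, -0.0, 1.573]
force: [0.8, -0.3, -0.3]
grip_width: 0.0849
```

Run:
```python
from h import *
s=bot.observe();print(s["position"],s["grip_width"],s["force"])
move(.411,.33,.15,np.pi/2)
```

```text
[0.64845292 0.10957053 0.15292931] 0.08488444253453853 [ 0.75650993 -0.25292443 -0.27724684]
slide [ 22.1  -23.69   0.26] turn [ 0.1 -0.   0.1] t 5.25
```

arm_command --gripper '[8.5,8.5,8.5,8.5,8.5]' --slide '[[2,-6,0],[22.1,-23.7,0.3],[22.1,-23.7,0.3],[22.1,-23.7,0.3],[22.1,-23.7,0.3]]' --turn '[[0,0,0],[0,0,0],[0,0,0],[0,0,0],[0,0,0]]'

```text
clock: 5.88
position: [0.4212, 0.3176, 0.148]
tool_rot: [3.141, -0.001, 1.573]
force: [0.7, 1.1, 0.1]
grip_width: 0.0848
```

Run:
```python
from h import *
s=bot.observe();print(s["position"],s["qd"])
move(.411,.33,.022,np.pi/2)
```

```text
[0.42116161 0.3175702  0.14803045] [-0.96569274 -0.08195794 -0.00180843  0.16921233  0.00841686 -0.09442794
 -0.93682113]
slide [ 1.24 -1.02 12.6 ] turn [ 0.  -0.   0.1] t 5.88
```

arm_command --gripper '[8.5,8.5,8.5,8.5,8.5]' --slide '[[1.2,-1,0],[1.2,-1,4],[1.2,-1,8],[1.2,-1,8],[1.2,-1,8]]' --turn '[[0,0,0],[0,0,0],[0,0,0],[0,0,0],[0,0,0]]'

```text
clock: 6.5
position: [0.4134, 0.3281, 0.069]
tool_rot: [3.141, -0.001, 1.573]
force: [0.6, 0.1, 0.3]
grip_width: 0.0851
```

Run:
```python
from h import *
move(.411,.33,.022,np.pi/2)
```

```text
slide [ 0.19 -0.24  4.7 ] turn [ 0.  -0.   0.1] t 6.5
```

arm_command --gripper '[8.5,8.5,8.5,4.0,4.0]' --slide '[[0.2,-0.2,2],[0.2,-0.2,4.7],[0.2,-0.2,4.7],[0.2,-0.2,4.7],[0.2,-0.2,4.7]]' --turn '[[0,0,0],[0,0,0],[0,0,0],[0,0,0],[0,0,0]]'

```text
clock: 7.12
position: [0.4111, 0.3306, 0.0221]
tool_rot: [3.14, -0.001, 1.573]
force: [0.1, -0.2, 0.2]
grip_width: 0.0509
```

arm_command --gripper '[4,4,4,4,4]' --slide '[[0,0,0],[0,0,0],[0,0,-3],[0,0,-8],[0,0,-13]]' --turn '[[0,0,0],[0,0,0],[0,0,0],[0,0,0],[0,0,0]]'

```text
clock: 7.75
position: [0.4104, 0.3299, 0.1527]
tool_rot: [-3.142, -0.0, 1.573]
force: [1.2, -0.3, -1.0]
grip_width: 0.045
```

Run:
```python
from h import *
t=vision.grab_frame("scene")
cv2.imwrite("pics/c1.png",t)
move(.651,.0165,.155,np.pi/2)
```

```text
slide [-31.51  23.8    0.29] turn [ 0.3 -0.3  0.1] t 7.8
```

View pics/c1.png

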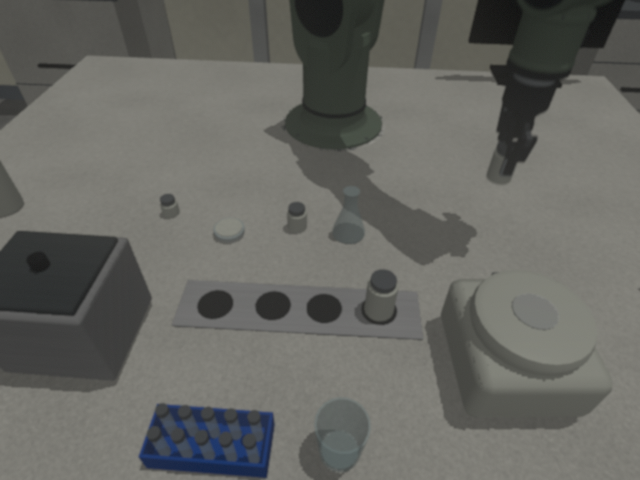

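arm_command --gripper '[4,4,4,4,4]' --slide '[[-4,3,0],[-31.5,23.8,0],[-31.5,23.8,0],[-31.5,23.8,0],[-31.5,23.8,0]]' --turn '[[0,0,0],[0,0,0],[0,0,0],[0,0,0],[0,0,0]]'

```text
clock: 8.43
position: [0.593, 0.0896, 0.1514]
tool_rot: [3.141, -0.0, 1.574]
force: [-0.0, 1.4, -1.6]
grip_width: 0.045
```

Run:
```python
from h import *
move(.651,.0165,.155,np.pi/2)
```

```text
slide [-7.32  5.78 -0.35] turn [ 0.  -0.   0.2] t 8.43
```

arm_command --gripper '[4,4,4,4,4]' --slide '[[-7.3,5.8,0],[-7.3,5.8,0],[-7.3,5.8,4],[-7.3,5.8,9],[-7.3,5.8,9]]' --turn '[[0,0,0],[0,0,0],[0,0,0],[0,0,0],[0,0,0]]'

```text
clock: 9.05
position: [0.648, 0.0183, 0.0583]
tool_rot: [-3.136, 0.001, 1.573]
force: [-0.2, 0.6, -1.2]
grip_width: 0.0448
```

Run:
```python
from h import *
move(.651,.0165,.0305,np.pi/2)
```

```text
slide [-0.18  0.31  2.78] turn [-0.3  0.   0.1] t 9.05
```

arm_command --gripper '[4,4,4,4,4]' --slide '[[-0.2,0.2,1],[-0.2,0.2,2],[-0.2,0.2,2.5],[-0.2,0.2,2.5],[-0.2,0.2,2.5]]' --turn '[[0,0,0],[0,0,0],[0,0,0],[0,0,0],[0,0,0]]'

```text
clock: 9.68
position: [0.6524, 0.0164, 0.0362]
tool_rot: [3.141, 0.0, 1.573]
force: [-0.5, 0.1, -1.2]
grip_width: 0.0451
```

Run:
```python
from h import *
move(.651,.0165,.0302,np.pi/2);print(bot.observe()["force"])
```

```text
slide [ 0.01 -0.14  0.6 ] turn [ 0.  -0.   0.1] t 9.68
[-0.45951759  0.13835892 -1.21777274]
```

arm_command --gripper '[4,4,4,8,8.5]' --slide '[[0,-0.15,0.4],[0,-0.15,0.6],[0,-0.15,0.6],[0,-0.15,0.6],[0,-0.15,0.6]]' --turn '[[0,0,0],[0,0,0],[0,0,0],[0,0,0],[0,0,0]]'

```text
clock: 10.3
position: [0.6508, 0.0164, 0.0297]
tool_rot: [3.141, 0.0, 1.573]
force: [-0.3, -0.2, 0.7]
grip_width: 0.0792
```

arm_command --gripper '[8.5,8.5,8.5,8.5,8.5]' --slide '[[0,0,0],[0,0,0],[0,0,-4],[0,0,-8],[0,0,-14]]' --turn '[[0,0,0],[0,0,0],[0,0,0],[0,0,0],[0,0,0]]'

```text
clock: 10.92
position: [0.6499, 0.0164, 0.1701]
tool_rot: [-3.139, 0.0, 1.574]
force: [1.1, 0.9, 1.3]
grip_width: 0.0851
```

Run:
```python
from h import *
print(bot.observe()["position"])
move(.441,-.054,.16,np.pi/2)
```

```text
[0.64987407 0.01642602 0.17012787]
slide [ -6.98 -20.9    1.06] turn [-0.1  0.   0.2] t 10.93
```

arm_command --gripper '[8.5,8.5,8.5,8.5,8.5]' --slide '[[-7,-5,0],[-7,-11,0],[-7,-17,0],[-7,-20.9,1],[-7,-20.9,1]]' --turn '[[0,0,0],[0,0,0],[0,0,0],[0,0,0],[0,0,0]]'

```text
clock: 11.55
position: [0.4387, -0.0543, 0.1597]
tool_rot: [-3.14, -0.001, 1.573]
force: [0.4, 0.1, -0.5]
grip_width: 0.0852
```

Run:
```python
from h import *
print(bot.observe()["position"])
move(.441,-.054,.013,np.pi/2)
f=cv2.imread("pics/scene0.png"); print(plane("scene",348,230,0),plane("top",283,291,.03))
```

```text
[ 0.43865949 -0.05427519  0.15970947]
slide [ 0.02  0.26 14.67] turn [-0.1 -0.   0.1] t 11.55
[0.44020783 0.05203665 0.        ] [0.44334215 0.04816162 0.03      ]
```

Flask is about 104 mm from jar b in y; fingers straddle b along x, so it is clear.

arm_command --gripper '[8.5,8.5,8.5,8.5,8.5]' --slide '[[0,0.2,4],[0,0.2,8],[0,0.2,11],[0,0.2,12],[0,0.2,12]]' --turn '[[0,0,0],[0,0,0],[0,0,0],[0,0,0],[0,0,0]]'

```text
clock: 12.18
position: [0.4441, -0.0543, 0.0399]
tool_rot: [-3.141, 0.0, 1.573]
force: [0.8, 0.4, 0.4]
grip_width: 0.0851
```

Run:
```python
from h import *
print(bot.observe()["position"])
move(.441,-.054,.013,np.pi/2)
```

```text
[ 0.44412073 -0.05431698  0.03985873]
slide [ 0.03 -0.31  2.69] turn [-0.   0.   0.1] t 12.18
```

arm_command --gripper '[8.5,8.5,8.5,3.5,3.5]' --slide '[[0,-0.3,1.5],[0,-0.3,2.7],[0,-0.3,2.7],[0,-0.3,2.7],[0,-0.3,2.7]]' --turn '[[0,0,0],[0,0,0],[0,0,0],[0,0,0],[0,0,0]]'

```text
clock: 12.8
position: [0.4412, -0.0542, 0.0132]
tool_rot: [3.141, 0.0, 1.573]
force: [0.1, 0.4, 0.4]
grip_width: 0.0509
```

arm_command --gripper '[3.5,3.5,3.5,3.5,3.5]' --slide '[[0,0,0],[0,0,0],[0,0,0],[0,0,-2],[0,0,-5]]' --turn '[[0,0,0],[0,0,0],[0,0,0],[0,0,0],[0,0,0]]'

```text
clock: 13.42
position: [0.4404, -0.0542, 0.0631]
tool_rot: [-3.14, 0.0, 1.573]
force: [0.2, -0.7, -1.2]
grip_width: 0.0403
```

Run:
```python
from h import *
move(.652,-.073,.06,np.pi/2)
```

```text
slide [-1.93 21.16  0.28] turn [-0.1  0.   0.1] t 13.43
```

arm_command --gripper '[3.5,3.5,3.5,3.5,3.5]' --slide '[[-1.9,5,0],[-1.9,11,0],[-1.9,17,0],[-1.9,21.1,0],[-1.9,21.1,1.5]]' --turn '[[0,0,0],[0,0,0],[0,0,0],[0,0,0],[0,0,0]]'

```text
clock: 14.05
position: [0.6546, -0.0723, 0.048]
tool_rot: [3.139, 0.0, 1.574]
force: [-0.5, -0.2, -1.9]
grip_width: 0.0397
```

Run:
```python
from h import *
move(.652,-.073,.0215,np.pi/2)
```

```text
slide [-0.07 -0.27  2.65] turn [0.2 0.  0.2] t 14.05
```

arm_command --gripper '[3.5,3.5,3.5,3.5,3.5]' --slide '[[0,-0.1,1],[0,-0.1,1.8],[0,-0.1,2.2],[0,-0.1,2.2],[0,-0.1,2.2]]' --turn '[[0,0,0],[0,0,0],[0,0,0],[0,0,0],[0,0,0]]'

```text
clock: 14.68
position: [0.6511, -0.0727, 0.0262]
tool_rot: [3.141, 0.0, 1.573]
force: [-0.2, 0.7, -0.5]
grip_width: 0.0399
```

Run:
```python
from h import *
move(.652,-.073,.0213,np.pi/2)
```

```text
slide [-0.03  0.09  0.49] turn [0.  0.  0.1] t 14.68
```

arm_command --gripper '[3.5,3.5,3.5,8,8.5]' --slide '[[0,0.1,0.3],[0,0.1,0.5],[0,0.1,0.5],[0,0.1,0.5],[0,0.1,0.5]]' --turn '[[0,0,0],[0,0,0],[0,0,0],[0,0,0],[0,0,0]]'

```text
clock: 15.3
position: [0.6519, -0.0726, 0.0207]
tool_rot: [-3.142, 0.0, 1.573]
force: [0.7, 0.8, 0.1]
grip_width: 0.0746
```

arm_command --gripper '[8.5,8.5,8.5,8.5,8.5]' --slide '[[0,0,0],[0,0,0],[0,0,-4],[0,0,-8],[0,0,-13]]' --turn '[[0,0,0],[0,0,0],[0,0,0],[0,0,0],[0,0,0]]'

```text
clock: 15.92
position: [0.6515, -0.0725, 0.1516]
tool_rot: [-3.14, 0.0, 1.573]
force: [0.4, 0.5, 0.0]
grip_width: 0.0848
```

Run:
```python
from h import *
print(bot.observe()["position"])
move(.420,-.3285,.15,np.pi/2)
```

```text
[ 0.6514545  -0.07254743  0.15158275]
slide [-25.53 -23.21   0.19] turn [-0.1  0.   0.2] t 15.93
```

arm_command --gripper '[8.5,8.5,8.5,8.5,8.5]' --slide '[[-1,-6,0],[-4,-11.5,0],[-7.5,-16.5,0],[-11.5,-21,0],[-17,-23.2,0]]' --turn '[[0,0,0],[0,0,0],[0,0,0],[0,0,0],[0,0,0]]'

```text
clock: 16.55
position: [0.4186, -0.2436, 0.1512]
tool_rot: [3.141, -0.001, 1.575]
force: [1.7, -1.5, 0.9]
grip_width: 0.085
```

Run:
```python
from h import *
print(bot.observe()["position"])
move(.420,-.3285,.08,np.pi/2)
```

```text
[ 0.41863032 -0.24355308  0.15118089]
slide [-8.5   0.1   7.11] turn [ 0.  -0.   0.2] t 16.55
```

arm_command --gripper '[8.5,8.5,8.5,8.5,8.5]' --slide '[[-5,0,0],[-8.5,0.1,2],[-8.5,0.1,6],[-8.5,0.1,10],[-8.5,0.1,10]]' --turn '[[0,0,0],[0,0,0],[0,0,0],[0,0,0],[0,0,0]]'

```text
clock: 17.18
position: [0.4202, -0.3275, 0.049]
tool_rot: [-3.138, -0.002, 1.573]
force: [-1.4, -0.5, -0.1]
grip_width: 0.0851
```

Run:
```python
from h import *
print(bot.observe()["position"])
move(.420,-.3285,.006,np.pi/2)
```

```text
[ 0.42023524 -0.32751599  0.04900466]
slide [-0.11 -0.01  4.3 ] turn [-0.2 -0.1  0.1] t 17.18
```

arm_command --gripper '[8.5,8.5,8.5,8.5,3.0]' --slide '[[-0.1,0,1.5],[-0.1,0,3],[-0.1,0,4.1],[-0.1,0,4.1],[-0.1,0,4.1]]' --turn '[[0,0,0],[0,0,0],[0,0,0],[0,0,0],[0,0,0]]'

```text
clock: 17.8
position: [0.4217, -0.3294, 0.0101]
tool_rot: [3.141, 0.0, 1.573]
force: [0.2, -0.3, -0.2]
grip_width: 0.0694
```

arm_command --gripper '[3,3,3,3,3]' --slide '[[0,0,0],[0,0,0],[0,0,0],[0,0,0],[0,0,0]]' --turn '[[0,0,0],[0,0,0],[0,0,0],[0,0,0],[0,0,0]]'

```text
clock: 18.42
position: [0.4218, -0.3294, 0.0103]
tool_rot: [3.141, 0.0, 1.573]
force: [-0.8, 1.0, 7.8]
grip_width: 0.0346
```

Run:
```python
from h import *
s=bot.observe();print(s["position"],s["force"],s["grip_width"])
move(.658,-.173,.06,np.pi/2)
```

```text
[ 0.42180347 -0.32936319  0.0103342 ] [-0.84190237  1.00352071  7.78687611] 0.034589379784621135
slide [15.57 23.66 -4.96] turn [0.  0.  0.1] t 18.43
```

arm_command --gripper '[3,3,3,3,3]' --slide '[[0,0,-3],[2,0,-6],[8,0.5,-6],[13,3.5,-6],[15.6,9,-6]]' --turn '[[0,0,0],[0,0,0],[0,0,0],[0,0,0],[0,0,0]]'

```text
clock: 19.05
position: [0.5113, -0.1705, 0.0703]
tool_rot: [-3.141, -0.001, 1.574]
force: [0.9, -1.7, -0.4]
grip_width: 0.0344
```

Run:
```python
from h import *
s=bot.observe();print(s["position"],s["force"],s["grip_width"])
move(.658,-.173,.06,np.pi/2)
```

```text
[ 0.51127421 -0.1705473   0.07034214] [ 0.87182707 -1.69786017 -0.43991776] 0.034365245224471166
slide [-0.29 14.67  1.03] turn [-0.  -0.1  0.2] t 19.05
```

arm_command --gripper '[3,3,3,3,3]' --slide '[[-0.3,5,0],[-0.3,11,0],[-0.3,14.7,0],[-0.3,14.7,1.5],[-0.3,14.7,3.5]]' --turn '[[0,0,0],[0,0,0],[0,0,0],[0,0,0],[0,0,0]]'

```text
clock: 19.68
position: [0.6575, -0.1757, 0.0339]
tool_rot: [-3.141, 0.0, 1.573]
force: [-0.4, -0.0, -1.6]
grip_width: 0.0344
```

Run:
```python
from h import *
s=bot.observe();print(s["position"],s["force"],s["grip_width"])
move(.658,-.173,.0185,np.pi/2)
t=vision.grab_frame("scene")
cv2.imwrite("pics/a1.png",cv2.resize(t[170:370,150:410],(780,600)))
```

```text
[ 0.65754468 -0.17572877  0.03389472] [-0.4381651  -0.02326391 -1.60826381] 0.03439079769135102
slide [0.27 0.05 1.54] turn [-0.   0.   0.1] t 19.68
```

View pics/a1.png

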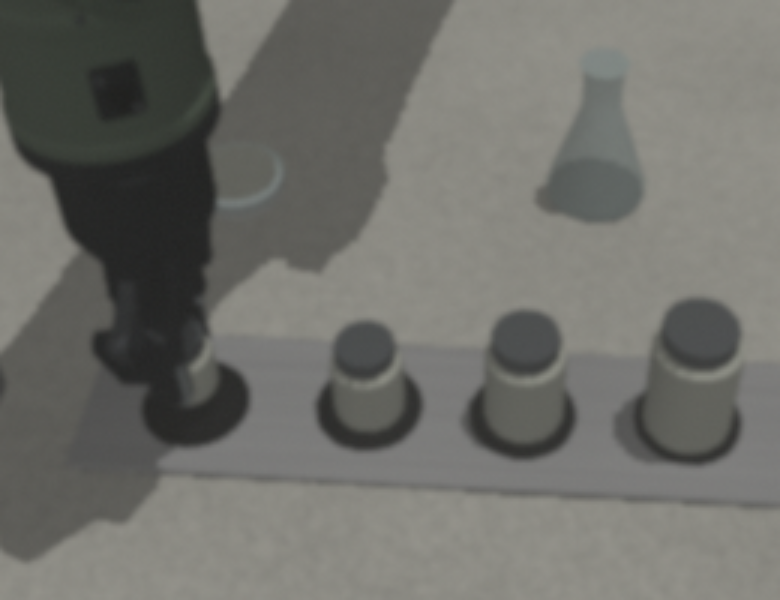

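The four jars stand in order and upright: b (367,378), c (525,383) and d (693,380) are near the middle of their pads. Jar a is held just above its pad (195,403), so I lower and release it.

arm_command --gripper '[3,3,3,3,3]' --slide '[[0.2,0.1,0.7],[0.2,0.1,1.2],[0.2,0.1,1.5],[0.2,0.1,1.5],[0.2,0.1,1.5]]' --turn '[[0,0,0],[0,0,0],[0,0,0],[0,0,0],[0,0,0]]'

```text
clock: 20.35
position: [0.6593, -0.1737, 0.0201]
tool_rot: [3.141, 0.0, 1.573]
force: [-0.5, 0.1, -1.0]
grip_width: 0.0345
```

arm_command --gripper '[8,8.5,8.5,8.5,8.5]' --slide '[[0,0,0],[0,0,0],[0,0,0],[0,0,-4],[0,0,-9]]' --turn '[[0,0,0],[0,0,0],[0,0,0],[0,0,0],[0,0,0]]'

```text
clock: 20.98
position: [0.6585, -0.1735, 0.11]
tool_rot: [-3.14, -0.0, 1.573]
force: [0.6, -0.3, -0.6]
grip_width: 0.0849
```

arm_command --gripper '[8.5,8.5,8.5,8.5,8.5]' --slide '[[0,0,-6],[0,-6,-8],[0,-12,-8],[0,-18,-8],[0,-23,-8]]' --turn '[[0,0,0],[0,0,0],[0,0,0],[0,0,0],[0,0,0]]'

```text
clock: 21.6
position: [0.427, -0.1741, 0.19]
tool_rot: [3.141, -0.0, 1.573]
force: [0.8, -0.8, -0.2]
grip_width: 0.0852
```

Run:
```python
from h import *
t=vision.grab_frame("top");s=vision.grab_frame("scene")
cv2.imwrite("pics/end.png",np.vstack([cv2.resize(t[160:240,200:440],(780,260)),cv2.resize(s[260:350,160:430],(780,260))]))
for n,h,p in [("a",.044,(.658,-.173)),("b",.056,(.652,-.073)),("c",.069,(.651,.0165)),("d",.082,(.6475,.111))]:
  for nm,im,z in(("top",t,h+.005),("scene",s,h+.003)):
    u,v=proj(nm,[*p,z]).round().astype(int)
    try: c,st,_=blob(im,u,v,14,82-(nm=="scene")*8); print(n,nm,st[2:],plane(nm,*c,z)[:2].round(4),p)
    except ValueError: print(n,nm,"none")
```

```text
a top [ 26  23 335] [ 0.6476 -0.168 ] (0.658, -0.173)
a scene [ 17  17 230] [ 0.6603 -0.1745] (0.658, -0.173)
b top [1 1 1] [ 0.6519 -0.0679] (0.652, -0.073)
b scene [ 19  18 282] [ 0.6532 -0.0737] (0.652, -0.073)
c top [1 1 1] [0.6542 0.0119] (0.651, 0.0165)
c scene [ 23  20 367] [0.6521 0.0151] (0.651, 0.0165)
d top [1 1 1] [0.6519 0.1129] (0.6475, 0.111)
d scene [ 26  22 461] [0.6495 0.1081] (0.6475, 0.111)
```

View pics/end.png

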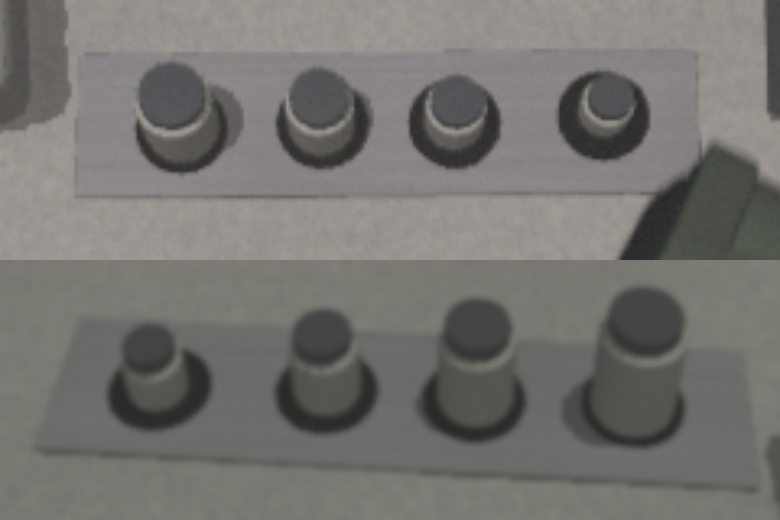

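```bash
python3 -c "
from workcell import job_done
print(job_done())"
```

```text
the job is handed in; nothing more can be done
None
```

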